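Lock the stop screw of a bench hole press

TASK

The hole press's stop screw is set right, but its lock nut is loose. Turn the nut's crank clockwise until it nears the screw's crank, then hold the screw by squeezing the two cranks towards each other until the nut is firmly tight, following with the hand so that the screw keeps its setting. Then let go of both cranks, and do not disturb the other things on the counter.

Things in the scene. Friction and masses are not known exactly. Their poses are not given: they have to be found in the camera images.
- press: Grey cast bench hole press fixed to the counter, 250 x 130 mm, 205 mm high. Origin: on the counter under the vertical axis of its stop screw. Its x points to its column (near face 90 mm off, 60 mm wide). Both cranks lie on its -x side. Grips of both cranks: upright black rods, 12 mm diameter, tops 160 mm above the counter, 70 mm from the axis.
- screw_axis (a point): Point on the vertical axis of screw and nut, 135 mm above the counter, in the air over the screw's head (head top 111 mm). From the washer on, turning the nut takes 0.4 rising to 0.8 N m (6 to 12 N at the grip), more than the screw's own friction, so it would carry the screw along unless that is held. Fully tight, the grips' centres are 15 to 42 mm apart.
- screw_grip (a point): On the upright grip of the UPPER crank, which is fixed to the stop screw: 135 mm above the counter; its arm is a level bar 9 mm thick, centred 104 mm above the counter. The screw turns with friction 0.35 N m (5 N at the grip) and stays where left. To keep the setting this point may end at most 6 mm from where it started, and never stray over 14 mm.
- nut_grip (a point): On the upright grip of the LOWER crank, fixed to the hexagonal lock nut: 135 mm above the counter; arm 9 mm thick, centred at 79 mm. Clockwise from above tightens. Starts 1.0 to 1.75 rad counter-clockwise of the screw's crank. Runs at 0.2 N m (3 N at the grip), the screw staying put, until it meets the washer 0.72 to 0.5 rad from the screw's crank, different each time.
- washer (a joint): Wind-up (rad) of the dark lock washer under the nut: 0 until the nut meets it, then grows by as much as the nut is turned on relative to the screw. Over 0.12 is tight; mechanical end 0.28. On release it holds up to 0.2 (eases back to that from above).
- mug: White mug, 76 mm across, 90 mm high, bystander; origin under its centre.
- tape_measure: Black tape measure, 60 x 34 x 56 mm, bystander; origin under its centre.
- staple_box: Cardboard box of staples, 80 x 50 x 30 mm, bystander; origin under its centre.

How it is judged:
By the outcome, as a careful person would: the job done as asked, in the order asked, and still so for the second after the job is handed in, with the robot touching nothing.
It also fails if it takes over 58 s, if anything falls off the work surface, if the arm or the gripper's body presses on something with over 40 N, if the wrist force passes 120 N, or if a joint passes its speed limit or range.

ROBOT

A 7-joint arm with a two-finger parallel gripper is mounted at the origin on the work surface. World frame = base frame: x ahead of the robot, y to its left, z up, the work surface at z = 0. Lengths are in m, angles in rad, forces in N, time in s.
With the tool pointing down it reaches from about 0.35 to 0.9 m from the base axis. Payload 8.1 kg.
Tool frame: the origin (TCP) lies at the very end of the fingers, on their centre line; the grasp point (between the pads) lies 19 mm behind it; z points along the fingers, y is the direction in which the jaws open and shut (so a half turn about z gives the same grasp; the last joint's range is limited). The gripper opens to 92 mm and grips with 3 to 60 N. Pads are 19 mm wide; open, the fingers measure 130 mm over their backs; the gripper's body (75 mm by 190 mm) begins 47 mm behind the grasp point.
Start: joints at [-1.321, 0.434, 0.025, 1.573, -0.012, 1.134, -0.075], TCP at [0.216, 0.587, 0.227] pointing down, gripper open.
Joint ranges: [-2.62, 2.62], [-0.44, 2.09], [-1.27, 1.32], [0.08, 2.57], [-1.32, 4.46], [0.12, 2], [-2.74, 2.74]. Speed limits (rad/s): [2.22, 2.22, 3.01, 3.01, 3.14, 3.14, 3.14].

INTERFACE

Orientations are given as a rotation vector (axis times angle).
In Python, from cell import observe, get_image, sign_off gives the robot as it stands.
- The arm moves only by the tool arm_command, never from a script. Its argument "deltas" is a list of rows, each an object with "xyz": the shift along the tool's x, y, z in cm, a list of three; "turn": the turn about the tool's z in degrees; "jaw": the closure in counts, from 0 (fully open) to 255 (shut). A call has 1 to 5 rows; each row is the pose to reach, as a shift and turn from the pose measured when the call began, along the tool's axes at that moment; what a row does not reach only later rows make up. A row lasts 1/12 s, in which the tool goes at most 41.7 mm and 7.16 degrees, less where a joint would pass 70% of its speed; a pose out of reach is approached as far as the arm can. A call with a gripper value outside its range is refused whole. The fingers move at their own pace and stop on an object; "force" is the grip in N (left out, the last holds). Time passes only in rows, so rows that repeat a pose let the fingers close. It gives the time, the measured TCP pose, the force and the opening at its end, in the units of the state.
- observe(): the state, without advancing time (a new reading comes with each control period).
- get_image(name): name is "scene" or "top" or "wrist"; returns a dict with "frame" (420x560x3 uint8, red, green, blue), "depth" (420x560 float32, m along the optical axis (not along the pixel's ray), 0 where there is no reading), "camera_matrix" (3x3 intrinsics, pixels), "cam_to_world" (4x4, takes a point from camera to world coordinates). Camera axes: x right, y up, looking along -z (the intrinsics and any distortion apply to the point x, -y, -z); pixel columns grow to the right and rows downward; lengths in m; the calibration is good to about 2 mm. A picture is of the moment at which its call begins.
- sign_off(): hands the job in, once; it reports no verdict.
The state is a dict: "clock": time; "joints": joint angles; "dq": joint speeds; "joint_efforts": joint torques, N m; "position": TCP position; "ee_rot": TCP orientation; "force": force on the tool from outside, world axes, zero at the start; "ft_torque": the same for the moment, N m; "width": opening from 0.0 (shut) to 1.0 (fully open).
Only numpy, scipy, OpenCV 4.12 (cv2) and the standard library are available. Lean on these libraries where they do the work, as an engineer would, in place of code of your own. Each camera call takes 0.05 s, during which the arm holds its last target.

## Working session

There is one attempt and no reset: what is moved stays moved. The work goes in short steps, Python scripts to look and compute and a tool call to move; the robot and the scene stay as the last step left them, time stands still between calls to the robot, and variables do not carry over. Pictures are saved under pics/ and viewed, and the job is handed in when it is done.

Besides the shell and the picture viewer there is one more tool, called after "Call:" by a JSON object that holds its "method" and its "body", one argument or row to a line. arm_command: Moves the arm, as the interface text tells. Its arguments: {"type":"object","properties":{"deltas":{"type":"array","items":{"type":"object","properties":{"xyz":{"type":"array","items":{"type":"number"}},"turn":{"type":"number"},"jaw":{"type":"number"}}}},"force":{"type":"number"}},"required":["deltas"]}

```bash
ls; mkdir -p pics
python3 - <<'E'
from cell import observe,get_image
import cv2,numpy as np
print(observe())
for n in("scene","top","wrist"):
    d=get_image(n); cv2.imwrite(f"pics/{n}0.png",d["frame"][:,:,::-1]); np.savez(f"{n}0.npz",**d)
    print(n,d["camera_matrix"].tolist(),d["cam_to_world"].round(3).tolist())
E
```

```text
pics
{'clock': 0.0, 'joints': array([-1.32056274,  0.43521868,  0.02496013,  1.57407689, -0.01162105,
        1.13400245, -0.07507573]), 'dq': array([ 1.39377275e-03,  4.70611767e-05, -1.45001004e-04, -2.56418251e-04,
       -1.65362862e-04, -3.87580920e-04,  6.09270841e-04]), 'joint_efforts': array([-6.76678465e-04, -6.67836714e+01,  9.84747335e-01, -3.14476955e+01,
       -6.05614996e-02,  4.23360046e-02,  1.24951025e-04]), 'position': array([0.21583919, 0.58601066, 0.2259553 ]), 'ee_rot': array([-5.51397324e-01, -3.09266375e+00,  2.43830030e-03]), 'force': array([ 0.3888311 , -0.45210618, -0.7603379 ]), 'ft_torque': array([ 0.02268444, -0.00030214, -0.03349239]), 'width': 1.0007834218798641}
scene [[522.8448512618214, 0.0, 280.1295631073293], [0.0, 522.8448512618214, 207.94621641366535], [0.0, 0.0, 1.0]] [[-0.292, -0.774, 0.562, 1.221], [0.956, -0.243, 0.162, 0.191], [0.011, 0.585, 0.811, 1.144], [0.0, 0.0, 0.0, 1.0]]
top [[496.22674818246054, 0.0, 278.58327245237183], [0.0, 496.22674818246054, 212.74926968048084], [0.0, 0.0, 1.0]] [[-0.009, 0.981, -0.194, 0.247], [-1.0, -0.009, -0.002, -0.003], [-0.004, 0.194, 0.981, 1.397], [0.0, 0.0, 0.0, 1.0]]
wrist [[318.7342593578473, 0.0, 279.9182885959245], [0.0, 318.7342593578473, 205.08305385111555], [0.0, 0.0, 1.0]] [[0.345, -0.906, -0.244, 0.15], [0.939, 0.333, 0.089, 0.611], [0.001, -0.26, 0.966, 0.385], [0.0, 0.0, 0.0, 1.0]]
```

View pics/scene0.png

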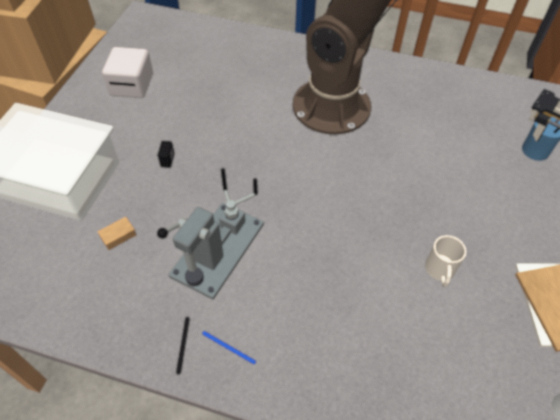

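View pics/top0.png

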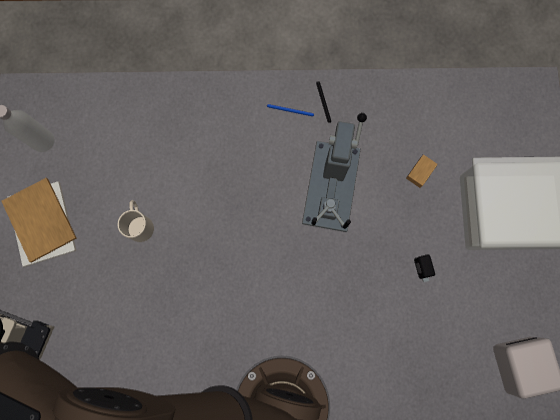

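View pics/wrist0.png

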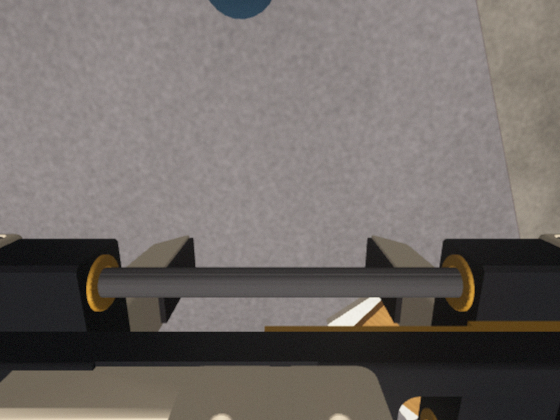

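Run:
```python
import cv2,numpy as np
t=np.load("top0.npz")["frame"][:,:,::-1]; s=np.load("scene0.npz")["frame"][:,:,::-1]
a=cv2.resize(t[180:240,290:370],None,fx=5,fy=5,interpolation=cv2.INTER_CUBIC)
b=cv2.resize(s[160:240,200:280],None,fx=5,fy=5,interpolation=cv2.INTER_CUBIC)
c=np.zeros((400,800,3),np.uint8); c[:300,:400]=a; c[:,400:]=b
cv2.imwrite("pics/z0.png",c)
```

```text
(no output)
```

View pics/z0.png

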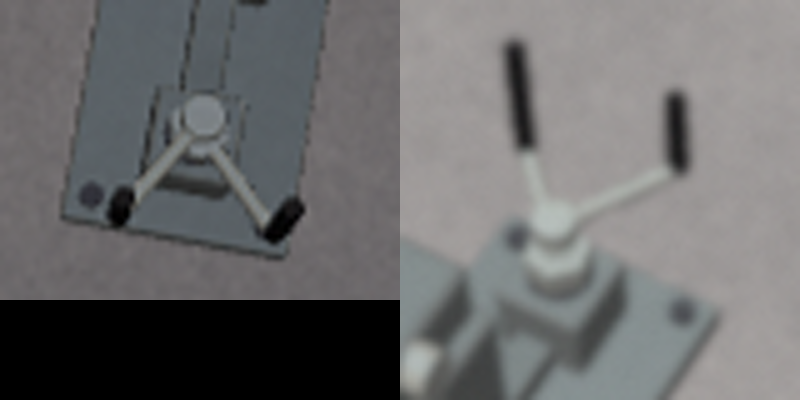

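```bash
cat > h.py <<'E'
import numpy as np,cv2
def ray(d,u,v):
    K=d["camera_matrix"];T=d["cam_to_world"]
    r=np.array([(u-K[0,2])/K[0,0],-(v-K[1,2])/K[1,1],-1.])
    return T[:3,3],T[:3,:3]@r
def plane(d,u,v,z):
    o,r=ray(d,u,v); return o+r*(z-o[2])/r[2]
def tri(d1,p1,d2,p2):
    o1,r1=ray(d1,*p1);o2,r2=ray(d2,*p2)
    s=np.linalg.lstsq(np.stack([r1,-r2],1),o2-o1,rcond=None)[0]
    a=o1+s[0]*r1;b=o2+s[1]*r2
    return (a+b)/2,np.linalg.norm(a-b)
def dark(d,box,th=45,minA=150):
    x0,y0,x1,y1=box
    g=cv2.resize(d["frame"][y0:y1,x0:x1],None,fx=8,fy=8,interpolation=cv2.INTER_CUBIC).max(2)
    n,l,st,c=cv2.connectedComponentsWithStats((g<th).astype(np.uint8))
    out=[]
    for i in range(1,n):
        if st[i,4]<minA*4: continue
        out.append(((c[i]+.5)/8-.5+[x0,y0],st[i]/8))
    return out
E
python3 - <<'E'
from h import *
t=dict(np.load("top0.npz"));s=dict(np.load("scene0.npz"))
bt=dark(t,(306,210,356,232),50);bs=dark(s,(215,162,265,200),50)
for b in bt:print("t",b,plane(t,*b[0],.134),plane(t,*b[0],.122))
for b in bs:print("s",b,plane(s,*b[0],.134),plane(s,*b[0],.122))
for a in bt:
  for b in bs: print(tri(t,a[0],s,b[0]))
print("head",plane(t,331,203,.111),plane(s,200+152/5,160+45+0,.111))
# circle detection of head
g=cv2.resize(t["frame"][190:216,316:346],None,fx=16,fy=16,interpolation=cv2.INTER_CUBIC)
g=cv2.cvtColor(g,cv2.COLOR_RGB2GRAY)
print(cv2.HoughCircles(g,cv2.HOUGH_GRADIENT,1.5,100,param1=80,param2=15,minRadius=40,maxRadius=100))
E
```

```text
t (array([328.15128327, 217.05384981]), array([ 16.   ,   5.375,  13.625,   4.   , 164.375])) [ 0.48489426 -0.1280244   0.134     ] [ 0.48715283 -0.12921334  0.122     ]
t (array([313.66346154, 221.11948718]), array([  5.5  ,   7.625,   5.375,   8.125, 243.75 ])) [ 0.47455484 -0.09027774  0.134     ] [ 0.47671519 -0.09110812  0.122     ]
t (array([346.17843165, 223.82037514]), array([ 35.375,   9.5  ,   9.5  ,   9.375, 327.375])) [ 0.46667194 -0.17405404  0.134     ] [ 0.46875741 -0.17568023  0.122     ]
s (array([223.49797078, 178.73772321]), array([  7.   ,   7.75 ,   4.125,  19.125, 308.   ])) [ 0.47836691 -0.17107516  0.134     ] [ 0.46954429 -0.1753717   0.122     ]
s (array([254.91891487, 186.16456835]), array([ 39.25 ,  17.875,   2.5  ,  13.5  , 208.5  ])) [ 0.47715499 -0.0894131   0.134     ] [ 0.46831798 -0.09273955  0.122     ]
(array([ 0.48752299, -0.14535391,  0.15074833]), np.float64(0.039271492045151006))
(array([ 0.48037814, -0.10857558,  0.13597808]), np.float64(0.039035000342459776))
(array([ 0.48368083, -0.12608257,  0.15237344]), np.float64(0.07764002801517322))
(array([ 0.47504373, -0.09034788,  0.1311075 ]), np.float64(0.000266153459575716))
(array([ 0.46889717, -0.17574626,  0.12111159]), np.float64(0.00011093285297278027))
(array([ 0.46306644, -0.13653438,  0.11294048]), np.float64(0.0809830992619644))
head [ 0.5270674  -0.13892109  0.111     ] [ 0.53361234 -0.13423098  0.111     ]
None
```

```bash
cat >> h.py <<'E'
from scipy.spatial.transform import Rotation as R
A=np.array([.527,-.137]); aS=2.406; aN=3.728
def pol(a,r=.07): return A+r*np.array([np.cos(a),np.sin(a)])
def delta(o,xy,z,yaw):
    """yaw: world angle of tool y"""
    M=R.from_rotvec(o["ee_rot"]).as_matrix()
    d=M.T@(np.array([*xy,z])-o["position"])*100
    y=np.arctan2(M[1,1],M[0,1]); dt=-np.degrees((yaw-y+np.pi)%(2*np.pi)-np.pi)
    print("xyz",d.round(2),"turn",round(dt,1),"| yaw",round(y,3),"pos",o["position"].round(4),"F",o["force"].round(1),"w",round(o["width"]*92,1),"t",round(o["clock"],2),"j",o["joints"].round(2))
E
python3 - <<'E'
from h import *; from cell import observe
o=observe()
print(R.from_rotvec(o["ee_rot"]).as_matrix().round(3))
delta(o,(.42,.3),.25,-.985)
delta(o,(.43,-.1),.25,-.985)
print(pol(aS),pol(aN))
E
```

```text
[[-0.938  0.346 -0.   ]
 [ 0.346  0.938 -0.001]
 [-0.    -0.001 -1.   ]]
xyz [-29.05 -19.8   -2.36] turn 126.2 | yaw 1.218 pos [0.2158 0.5861 0.2261] F [ 0.  -0.3  0.5] w 91.9 t 0.15 j [-1.32  0.44  0.02  1.57 -0.01  1.13 -0.08]
xyz [-43.81 -56.99  -2.31] turn 126.2 | yaw 1.218 pos [0.2158 0.5861 0.2261] F [ 0.  -0.3  0.5] w 91.9 t 0.15 j [-1.32  0.44  0.02  1.57 -0.01  1.13 -0.08]
[ 0.47509968 -0.09002813] [ 0.46869461 -0.17573605]
```

Call:
{"method": "arm_command", "body": {
  "deltas": [
    {"xyz": [-4, -3, -1], "turn": 7, "jaw": 186},
    {"xyz": [-8, -6, -2], "turn": 14, "jaw": 186},
    {"xyz": [-12, -9, -2.4], "turn": 21, "jaw": 186},
    {"xyz": [-15, -12, -2.4], "turn": 28, "jaw": 186},
    {"xyz": [-18, -15, -2.4], "turn": 35, "jaw": 186}
  ]
}}

```text
clock: 0.57
position: [0.3215, 0.407, 0.2501]
ee_rot: [1.465, 2.779, -0.001]
force: [1.7, 0.1, -0.5]
width: 0.685
```

Run:
```python
from h import *; from cell import observe
o=observe()
delta(o,(.42,.2),.25,-.985)
delta(o,(.43,-.1),.25,-.985)
```

```text
xyz [-2.265e+01 -3.580e+00  2.000e-02] turn 90.9 | yaw 0.601 pos [0.3215 0.407  0.2501] F [ 1.7  0.1 -0.5] w 63.1 t 0.57 j [-1.17  0.24  0.2   1.81 -0.05  1.1  -0.35]
xyz [-4.796e+01 -1.971e+01  3.000e-02] turn 90.9 | yaw 0.601 pos [0.3215 0.407  0.2501] F [ 1.7  0.1 -0.5] w 63.1 t 0.57 j [-1.17  0.24  0.2   1.81 -0.05  1.1  -0.35]
```

Call:
{"method": "arm_command", "body": {
  "deltas": [
    {"xyz": [-4, -0.6, 0], "turn": 7, "jaw": 186},
    {"xyz": [-8, -1.3, 0], "turn": 14, "jaw": 186},
    {"xyz": [-12, -2, 0], "turn": 21, "jaw": 186},
    {"xyz": [-16, -2.7, 0], "turn": 28, "jaw": 186},
    {"xyz": [-20, -3.4, 0], "turn": 35, "jaw": 186}
  ]
}}

```text
clock: 0.98
position: [0.4067, 0.2208, 0.2502]
ee_rot: [2.239, 2.203, -0.0]
force: [1.3, 0.6, -0.9]
width: 0.324
```

Run:
```python
from h import *; from cell import observe
o=observe()
delta(o,(.43,-.1),.25,-.985)
delta(o,pol(aN),.22,-.985)
```

```text
xyz [-3.204e+01  2.840e+00  3.000e-02] turn 55.5 | yaw -0.016 pos [0.4067 0.2208 0.2502] F [ 1.3  0.6 -0.9] w 29.8 t 0.98 j [-0.97  0.14  0.41  1.94 -0.06  1.07 -0.55]
xyz [-39.55   6.84   3.03] turn 55.5 | yaw -0.016 pos [0.4067 0.2208 0.2502] F [ 1.3  0.6 -0.9] w 29.8 t 0.98 j [-0.97  0.14  0.41  1.94 -0.06  1.07 -0.55]
```

Call:
{"method": "arm_command", "body": {
  "deltas": [
    {"xyz": [-4, 0.4, 0], "turn": 7, "jaw": 186},
    {"xyz": [-8, 0.8, 0], "turn": 14, "jaw": 186},
    {"xyz": [-12, 1.2, 0], "turn": 21, "jaw": 186},
    {"xyz": [-16, 1.6, 0], "turn": 28, "jaw": 186},
    {"xyz": [-20, 2, 0], "turn": 35, "jaw": 186}
  ]
}}

```text
clock: 1.4
position: [0.423, 0.0186, 0.2503]
ee_rot: [-2.802, -1.42, -0.0]
force: [1.0, -0.5, 0.1]
width: 0.268
```

Run:
```python
from h import *; from cell import observe
o=observe()
delta(o,pol(aN),.19,-.985)
```

```text
xyz [-12.97  15.18   6.02] turn 20.2 | yaw -0.633 pos [0.423  0.0186 0.2503] F [ 1.  -0.5  0.1] w 24.6 t 1.4 j [-0.75  0.06  0.63  2.03 -0.04  1.06 -0.74]
```

Call:
{"method": "arm_command", "body": {
  "deltas": [
    {"xyz": [-2.6, 3, 0], "turn": 5, "jaw": 186},
    {"xyz": [-5.2, 6.1, 0], "turn": 10, "jaw": 186},
    {"xyz": [-7.8, 9.1, 0.5], "turn": 15, "jaw": 186},
    {"xyz": [-10.4, 12.1, 1.5], "turn": 20, "jaw": 186},
    {"xyz": [-12.97, 15.18, 3], "turn": 20.2, "jaw": 186}
  ]
}}

```text
clock: 1.82
position: [0.4693, -0.1768, 0.2212]
ee_rot: [3.01, 0.899, 0.004]
force: [1.6, 1.8, 0.5]
width: 0.268
```

Run:
```python
from h import *; from cell import observe,get_image
d=get_image("wrist");cv2.imwrite("pics/w1.png",d["frame"][:,:,::-1])
d=get_image("scene");cv2.imwrite("pics/s1.png",cv2.resize(d["frame"][130:290,150:350,::-1],None,fx=4,fy=3.75))
o=observe()
delta(o,pol(aN),.19,-.985)
```

```text
xyz [ 0.45 -0.43  2.92] turn -0.6 | yaw -0.995 pos [ 0.4673 -0.1817  0.2192] F [-0.9  0.9  0.1] w 25.2 t 1.92 j [-0.38  0.29  0.82  1.92 -0.24  1.03 -0.45]
```

View pics/w1.png

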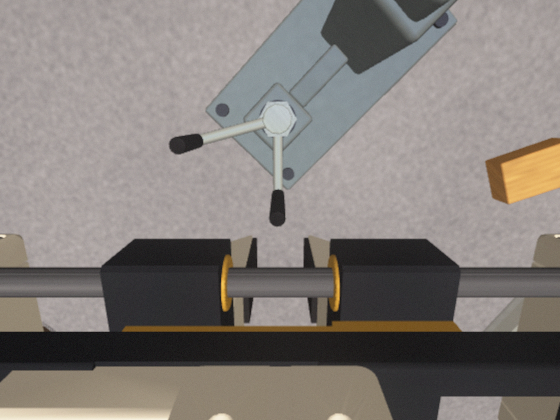

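View pics/s1.png

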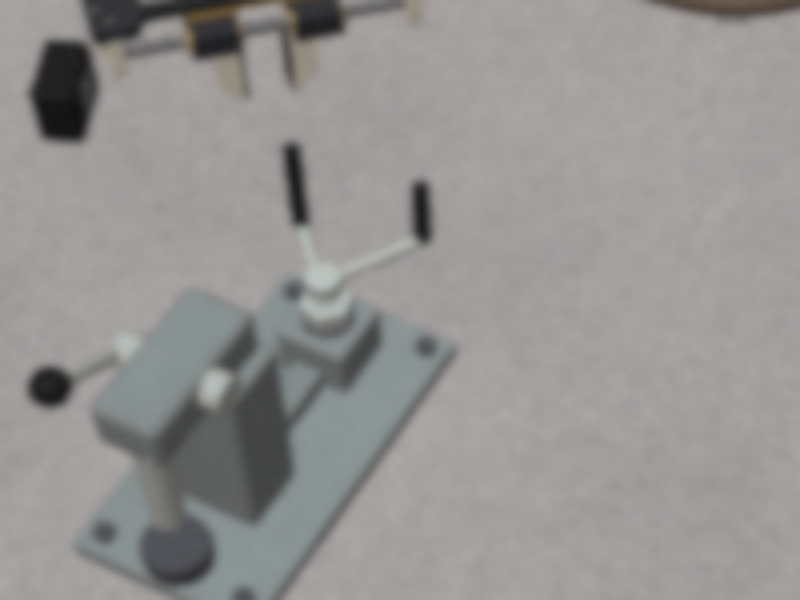

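Run:
```python
from h import *; from cell import observe,get_image
d=get_image("wrist");np.savez("w1.npz",**d)
for b in dark(d,(160,100,300,226),45,100): print(b[0],b[1][:4],plane(d,*b[0],.134),plane(d,*b[0],.122))
print(plane(d,278,119,.111))
o=observe()
delta(o,pol(aN),.19,-.985)
delta(o,pol(aN),.116,-.985)
```

```text
[185.80745763 136.01815551] [13.125 29.125 24.5   17.5  ] [ 0.47717615 -0.09001823  0.134     ] [ 0.47476544 -0.08745821  0.122     ]
[273.79647785 197.22507413] [106.5    85.375  14.125  29.25 ] [ 0.4734185  -0.17065355  0.134     ] [ 0.47082264 -0.17206671  0.122     ]
[ 0.52496716 -0.14103698  0.111     ]
xyz [ 0.27 -0.15  2.96] turn -0.4 | yaw -0.992 pos [ 0.4673 -0.1784  0.2196] F [-0.6  1.  -0.8] w 24.9 t 1.97 j [-0.38  0.29  0.81  1.93 -0.24  1.03 -0.46]
xyz [ 0.29 -0.15 10.36] turn -0.4 | yaw -0.992 pos [ 0.4673 -0.1784  0.2196] F [-0.6  1.  -0.8] w 24.9 t 1.97 j [-0.38  0.29  0.81  1.93 -0.24  1.03 -0.46]
```

Call:
{"method": "arm_command", "body": {
  "deltas": [
    {"xyz": [0.3, -0.15, 2], "turn": 0},
    {"xyz": [0.3, -0.15, 4], "turn": 0},
    {"xyz": [0.3, -0.15, 4.5], "turn": 0},
    {"xyz": [0.3, -0.15, 4.5], "turn": 0}
  ]
}}

```text
schema error: expected keys xyz, turn, jaw
```

Run:
```python
from h import *; from cell import observe,get_image
d=get_image("wrist");cv2.imwrite("pics/w2.png",d["frame"][:,:,::-1])
for b in dark(d,(100,60,300,260),45,100): print(b[0],b[1][:4],plane(d,*b[0],.134),plane(d,*b[0],.122))
o=observe()
delta(o,pol(aN),.116,-.985)
```

```text
[190.26389543 138.04453522] [73.875 71.375 27.75  17.375] [ 0.47739143 -0.08995768  0.134     ] [ 0.47499315 -0.08755148  0.122     ]
[277.14213492 199.30542368] [170.375 127.375  14.125  29.5  ] [ 0.47337609 -0.17038175  0.134     ] [ 0.47078033 -0.17193108  0.122     ]
[252.81645746 250.87888773] [148.5   178.5     8.125  21.5  ] [ 0.42559799 -0.17752494  0.134     ] [ 0.42065234 -0.1794256   0.122     ]
[174.61582699 249.60330522] [ 10.5   179.5   120.125  20.5  ] [ 0.39121817 -0.12296787  0.134     ] [ 0.38458159 -0.12218522  0.122     ]
xyz [ 0.12  0.04 10.39] turn -0.2 | yaw -0.989 pos [ 0.4677 -0.1761  0.22  ] F [-0.2 -0.   0. ] w 25.2 t 2.02 j [-0.38  0.28  0.81  1.93 -0.24  1.03 -0.46]
```

View pics/w2.png

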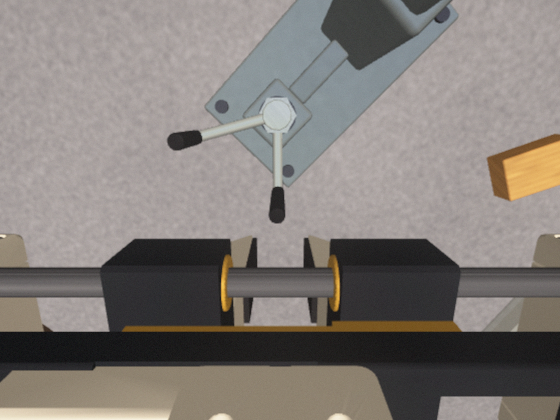

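Call:
{"method": "arm_command", "body": {
  "deltas": [
    {"xyz": [0.3, -0.05, 2], "turn": 0, "jaw": 186},
    {"xyz": [0.3, -0.05, 4], "turn": 0, "jaw": 186},
    {"xyz": [0.3, -0.05, 5], "turn": 0, "jaw": 186},
    {"xyz": [0.3, -0.05, 5], "turn": 0, "jaw": 186}
  ]
}}

```text
clock: 2.35
position: [0.4688, -0.172, 0.1685]
ee_rot: [-3.006, -0.904, 0.007]
force: [-0.7, -0.1, 0.5]
width: 0.275
```

Run:
```python
from h import *; from cell import observe,get_image
d=get_image("wrist");cv2.imwrite("pics/w3.png",d["frame"][:,:,::-1])
o=observe()
delta(o,(.470,-.174),.116,-.985)
```

```text
xyz [-0.01  0.16  5.37] turn -0.1 | yaw -0.987 pos [ 0.4694 -0.1727  0.1697] F [ 0.7 -0.2 -0.8] w 25.0 t 2.4 j [-0.34  0.35  0.77  1.99 -0.31  0.92 -0.4 ]
```

View pics/w3.png

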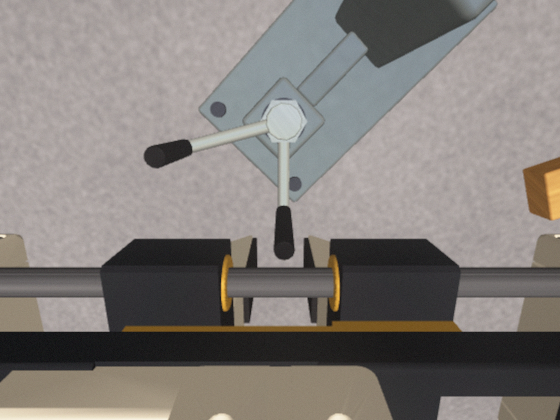

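Call:
{"method": "arm_command", "body": {
  "deltas": [
    {"xyz": [0, 0.1, 2], "turn": 0, "jaw": 186},
    {"xyz": [0, 0.1, 4], "turn": 0, "jaw": 186},
    {"xyz": [0, 0.1, 5.3], "turn": 0, "jaw": 186},
    {"xyz": [0, 0.1, 5.3], "turn": 0, "jaw": 186},
    {"xyz": [0, 0.1, 5.3], "turn": 0, "jaw": 186}
  ]
}}

```text
clock: 2.82
position: [0.4701, -0.1733, 0.1175]
ee_rot: [-3.007, -0.904, 0.005]
force: [0.3, -0.4, 0.9]
width: 0.269
```

Run:
```python
from h import *; from cell import observe,get_image
d=get_image("wrist");cv2.imwrite("pics/w4.png",d["frame"][:,:,::-1])
o=observe()
for a in (3.6,3.45,3.3,3.2): delta(o,pol(a),.116,a-np.pi/2+np.pi)
```

```text
xyz [-0.22 -0.81  0.2 ] turn 7.2 | yaw -0.987 pos [ 0.4705 -0.1735  0.1179] F [-0.2 -0.3  0. ] w 25.0 t 2.87 j [-0.29  0.43  0.72  2.04 -0.39  0.81 -0.33]
xyz [-0.01 -1.84  0.2 ] turn 15.8 | yaw -0.987 pos [ 0.4705 -0.1735  0.1179] F [-0.2 -0.3  0. ] w 25.0 t 2.87 j [-0.29  0.43  0.72  2.04 -0.39  0.81 -0.33]
xyz [ 0.35 -2.82  0.2 ] turn 24.4 | yaw -0.987 pos [ 0.4705 -0.1735  0.1179] F [-0.2 -0.3  0. ] w 25.0 t 2.87 j [-0.29  0.43  0.72  2.04 -0.39  0.81 -0.33]
xyz [ 0.67 -3.45  0.2 ] turn 30.1 | yaw -0.987 pos [ 0.4705 -0.1735  0.1179] F [-0.2 -0.3  0. ] w 25.0 t 2.87 j [-0.29  0.43  0.72  2.04 -0.39  0.81 -0.33]
```

View pics/w4.png

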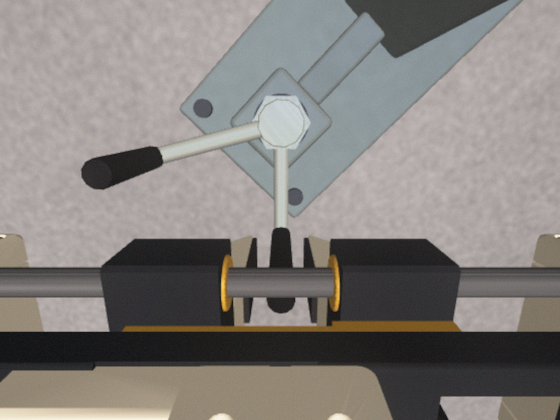

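Call:
{"method": "arm_command", "body": {
  "deltas": [
    {"xyz": [-0.2, -0.5, 0.1], "turn": 5, "jaw": 186},
    {"xyz": [-0.22, -1.0, 0.2], "turn": 9, "jaw": 186},
    {"xyz": [-0.1, -1.6, 0.2], "turn": 14, "jaw": 186},
    {"xyz": [0.1, -2.2, 0.2], "turn": 19, "jaw": 186},
    {"xyz": [0.35, -2.82, 0.2], "turn": 24, "jaw": 186}
  ]
}}

```text
clock: 3.28
position: [0.4592, -0.1492, 0.1179]
ee_rot: [3.13, 0.251, 0.002]
force: [-0.5, -3.9, 1.6]
width: 0.272
```

Run:
```python
from h import *; from cell import observe,get_image
d=get_image("wrist");cv2.imwrite("pics/w5.png",d["frame"][:,:,::-1])
o=observe()
for a in (3.2,3.135): delta(o,pol(a),.116,a-np.pi/2+np.pi)
```

```text
xyz [-0.07 -0.66  0.15] turn 5.5 | yaw -1.416 pos [ 0.4588 -0.1475  0.1175] F [-0.7 -1.8  0.6] w 24.8 t 3.33 j [-0.43  0.43  0.85  2.09 -0.45  0.81 -0.72]
xyz [-0.01 -1.12  0.15] turn 9.3 | yaw -1.416 pos [ 0.4588 -0.1475  0.1175] F [-0.7 -1.8  0.6] w 24.8 t 3.33 j [-0.43  0.43  0.85  2.09 -0.45  0.81 -0.72]
```

View pics/w5.png

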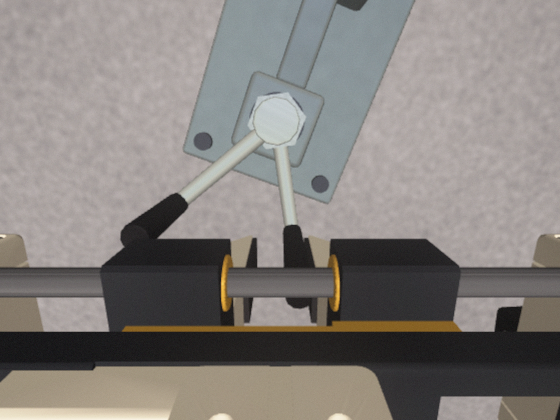

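Call:
{"method": "arm_command", "body": {
  "deltas": [
    {"xyz": [-0.05, -0.3, 0.1], "turn": 3, "jaw": 186},
    {"xyz": [-0.05, -0.6, 0.1], "turn": 5, "jaw": 186},
    {"xyz": [0, -1.0, 0.1], "turn": 8, "jaw": 186},
    {"xyz": [0, -1.0, 0.1], "turn": 8, "jaw": 186}
  ]
}}

```text
clock: 3.67
position: [0.458, -0.1377, 0.1175]
ee_rot: [-3.141, -0.025, -0.003]
force: [-1.1, -3.7, 2.1]
width: 0.27
```

Run:
```python
from h import *; from cell import observe,get_image
for n in("wrist","top","scene"):
  d=get_image(n);np.savez(n+"6.npz",**d)
  if n=="wrist":w=d
cv2.imwrite("pics/w6.png",w["frame"][:,:,::-1])
t=np.load("top6.npz")["frame"][:,:,::-1]; s=np.load("scene6.npz")["frame"][:,:,::-1]
c=np.zeros((400,800,3),np.uint8); c[:300,:400]=cv2.resize(t[180:240,290:370],None,fx=5,fy=5,interpolation=cv2.INTER_CUBIC); c[:,400:]=cv2.resize(s[150:230,200:280],None,fx=5,fy=5,interpolation=cv2.INTER_CUBIC)
cv2.imwrite("pics/z6.png",c)
o=observe()
for a in (3.2,3.135): delta(o,pol(a),.116,a-np.pi/2+np.pi)
```

```text
xyz [-0.08  0.31  0.12] turn -2.3 | yaw -1.552 pos [ 0.4578 -0.138   0.1172] F [-0.6 -1.2  1.1] w 24.9 t 3.82 j [-0.48  0.44  0.9   2.1  -0.48  0.81 -0.84]
xyz [-0.08 -0.15  0.12] turn 1.4 | yaw -1.552 pos [ 0.4578 -0.138   0.1172] F [-0.6 -1.2  1.1] w 24.9 t 3.82 j [-0.48  0.44  0.9   2.1  -0.48  0.81 -0.84]
```

View pics/w6.png

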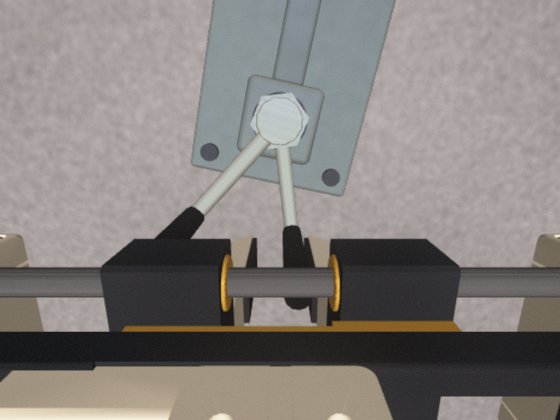

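View pics/z6.png

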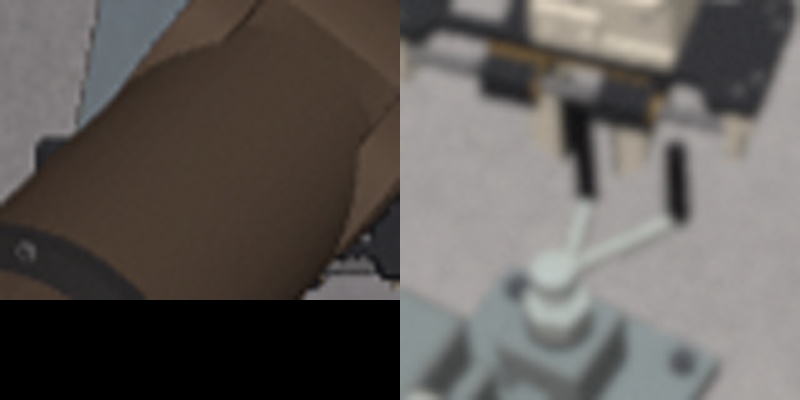

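Call:
{"method": "arm_command", "body": {
  "deltas": [
    {"xyz": [0, 0.5, 0], "turn": 0, "jaw": 186},
    {"xyz": [0, 0.5, -2], "turn": 0, "jaw": 186},
    {"xyz": [0, 0.5, -5.5], "turn": 0, "jaw": 186},
    {"xyz": [0, 0.5, -6], "turn": 0, "jaw": 100},
    {"xyz": [0, 0.5, -6], "turn": 0, "jaw": 0}
  ]
}}

```text
clock: 4.23
position: [0.4593, -0.1437, 0.1791]
ee_rot: [-3.141, -0.031, -0.009]
force: [-0.3, 0.2, -0.6]
width: 0.37
```

Run:
```python
from h import *; from cell import observe,get_image
o=observe()
delta(o,(.4662,-.1172),.175,-1.95)
```

```text
xyz [ 0.74 -2.63  0.41] turn 22.9 | yaw -1.551 pos [ 0.4593 -0.1437  0.1791] F [-0.3  0.2 -0.6] w 34.0 t 4.23 j [-0.56  0.35  0.99  2.03 -0.37  0.94 -0.93]
```

Call:
{"method": "arm_command", "body": {
  "deltas": [
    {"xyz": [0.2, -0.7, 0], "turn": 6, "jaw": 0},
    {"xyz": [0.4, -1.3, 0], "turn": 12, "jaw": 0},
    {"xyz": [0.6, -2, 0], "turn": 18, "jaw": 0},
    {"xyz": [0.74, -2.63, 0], "turn": 23, "jaw": 0},
    {"xyz": [0.74, -2.63, 0], "turn": 23, "jaw": 0}
  ]
}}

```text
clock: 4.65
position: [0.466, -0.1157, 0.1779]
ee_rot: [-3.082, 0.598, -0.006]
force: [-0.0, -0.2, -0.3]
width: 0.727
```

Run:
```python
from h import *; from cell import observe,get_image
n="wrist"
d=get_image(n);np.savez(n+"7.npz",**d);cv2.imwrite("pics/w7.png",d["frame"][:,:,::-1])
s=get_image("scene")
cv2.imwrite("pics/s7.png",cv2.resize(s["frame"][150:230,200:280,::-1],None,fx=6,fy=6,interpolation=cv2.INTER_CUBIC))
for b in dark(s,(210,162,275,205),50):print("s",b,plane(s,*b[0],.134),plane(s,*b[0],.122))
o=observe()
delta(o,(.4662,-.1172),.175,-1.95)
```

```text
s (array([250.94314209, 165.76489987]), array([ 37.875,   0.875,   7.   ,   7.   , 196.625])) [ 0.41809297 -0.1198733   0.134     ] [ 0.40855435 -0.1235616   0.122     ]
s (array([266.99205202, 165.92521676]), array([54.375,  1.75 ,  6.625,  4.75 , 86.5  ])) [ 0.40639067 -0.08105743  0.134     ] [ 0.39671304 -0.08428462  0.122     ]
s (array([236.18028846, 178.41323792]), array([ 25.  ,   7.5 ,   3.25,  19.  , 279.5 ])) [ 0.46795627 -0.14149202  0.134     ] [ 0.45900999 -0.14543713  0.122     ]
s (array([254.95029391, 186.80584371]), array([ 44.25 ,  19.375,   2.5  ,  12.   , 180.75 ])) [ 0.47902533 -0.08870275  0.134     ] [ 0.47021053 -0.09202077  0.122     ]
xyz [ 0.04 -0.01  0.34] turn 0.1 | yaw -1.948 pos [ 0.4658 -0.1171  0.1784] F [ 0.4 -0.7 -0.4] w 74.9 t 4.75 j [-0.69  0.4   1.11  2.04 -0.44  0.96 -1.3 ]
```

View pics/w7.png

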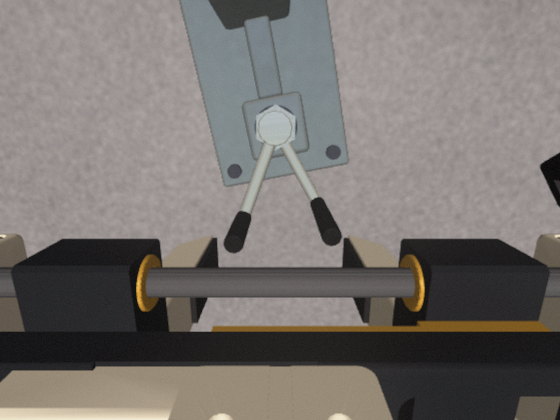

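View pics/s7.png

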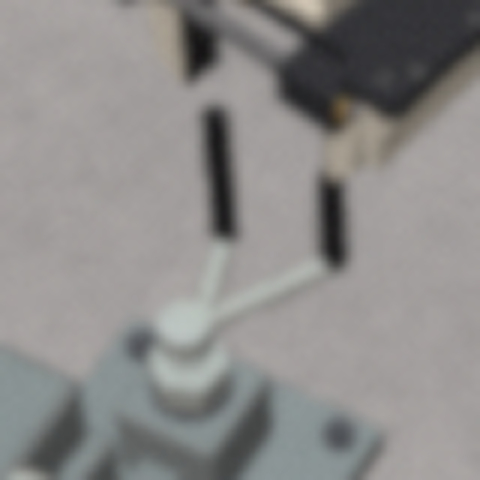

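Call:
{"method": "arm_command", "body": {
  "deltas": [
    {"xyz": [0, 0, 0], "turn": 0, "jaw": 0},
    {"xyz": [0, 0, 1.5], "turn": 0, "jaw": 0},
    {"xyz": [0, 0, 4], "turn": 0, "jaw": 0},
    {"xyz": [0, 0, 6.1], "turn": 0, "jaw": 0},
    {"xyz": [0, 0, 6.1], "turn": 0, "jaw": 0}
  ]
}}

```text
clock: 5.17
position: [0.4638, -0.1169, 0.1146]
ee_rot: [-3.085, 0.587, 0.0]
force: [-0.8, 0.4, 0.4]
width: 0.997
```

Run:
```python
from h import *; from cell import observe,get_image
n="wrist"
d=get_image(n);np.savez(n+"8.npz",**d);cv2.imwrite("pics/w8.png",d["frame"][:,:,::-1])
s=get_image("scene");np.savez("scene8.npz",**s)
cv2.imwrite("pics/s8.png",cv2.resize(s["frame"][150:230,200:280,::-1],None,fx=6,fy=6,interpolation=cv2.INTER_CUBIC))
o=observe()
delta(o,(.4662,-.1172),.116,-1.95)
e=np.array([np.cos(-1.95),np.sin(-1.95)])
print("S along y cm",(pol(aS)-o["position"][:2])@e*100,"N",(pol(3.264)-o["position"][:2])@e*100)
f=np.array([-e[1],e[0]])
print("S along x cm",(pol(aS)-o["position"][:2])@f*100,"N",(pol(3.264)-o["position"][:2])@f*100)
```

```text
xyz [ 0.05 -0.09  0.15] turn 0.1 | yaw -1.948 pos [ 0.4654 -0.1179  0.1175] F [0.2 0.  0.2] w 91.9 t 5.27 j [-0.59  0.48  1.    2.1  -0.55  0.84 -1.2 ]
S along y cm -2.9428230108123667 N 2.865294833862851
S along x cm -0.13366716328795014 N 0.2888089386238679
```

View pics/w8.png

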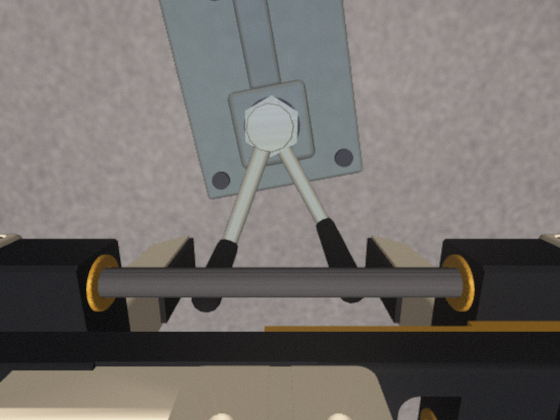

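View pics/s8.png

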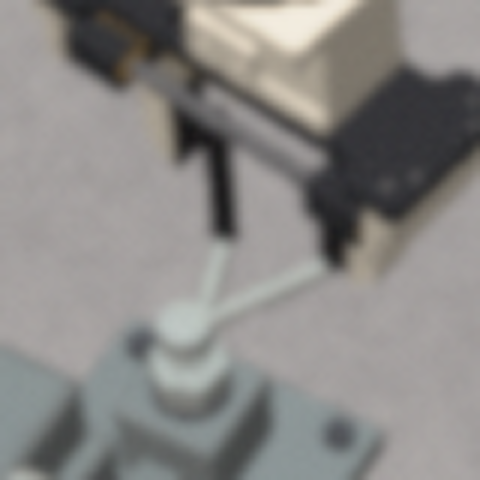

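```bash
cat >> h.py <<'E'
def path(o,phi,dy=0,extra=0,S=aS,z=.116):
    b=S+phi/2; c=A+.07*np.cos(phi/2)*np.array([np.cos(b),np.sin(b)])
    yaw=b+np.pi/2; e=np.array([np.cos(yaw),np.sin(yaw)]); c=c+e*dy
    w=140*np.sin(phi/2)+12+extra
    print("phi",round(phi,3),"w",round(w,1),"jaw",round(255*(1-w/92)),end=" ")
    delta(o,c,z,yaw)
def spad(o,yaw=None):
    M=R.from_rotvec(o["ee_rot"]).as_matrix(); e=M[:2,1]/np.linalg.norm(M[:2,1]); p=o["position"][:2]
    h=o["width"]*46
    f=o["force"]
    print("screw pad gap mm (positive=clear)",round(((pol(aS)-p)@e*1000+h-6),2),"nut pad rod angle:",end=" ")
    # nut rod centre line: y=h-6 ; solve angle
    a=np.linspace(0.1,1.2,2000);y=np.array([(pol(aS+k)-p)@e*1000 for k in a])
    print(round(a[np.argmin(abs(y-(h-6)))],3),"Fy",round(f[:2]@e,2),"Fx",round(M[:2,0]@f[:2],2))
E
python3 - <<'E'
from h import *; from cell import observe
o=observe(); path(o,.86,extra=3); path(o,.86,extra=3,z=.117);spad(o)
E
```

```text
phi 0.86 w 73.4 jaw 52 xyz [ 0.08 -0.03  0.15] turn -4.1 | yaw -1.948 pos [ 0.4654 -0.1179  0.1175] F [0.2 0.  0.2] w 91.9 t 5.27 j [-0.59  0.48  1.    2.1  -0.55  0.84 -1.2 ]
phi 0.86 w 73.4 jaw 52 xyz [ 0.08 -0.03  0.05] turn -4.1 | yaw -1.948 pos [ 0.4654 -0.1179  0.1175] F [0.2 0.  0.2] w 91.9 t 5.27 j [-0.59  0.48  1.    2.1  -0.55  0.84 -1.2 ]
screw pad gap mm (positive=clear) 10.53 nut pad rod angle: 1.054 Fy -0.06 Fx 0.15
```

Call:
{"method": "arm_command", "body": {
  "deltas": [
    {"xyz": [0.08, 0, 0.1], "turn": -2, "jaw": 46},
    {"xyz": [0.08, 0, 0.1], "turn": -4, "jaw": 46},
    {"xyz": [0.08, 0, 0.1], "turn": -4, "jaw": 46},
    {"xyz": [0.08, 0, 0.1], "turn": -4, "jaw": 46},
    {"xyz": [0.08, 0, 0.1], "turn": -4, "jaw": 46}
  ],
  "force": 20
}}

```text
clock: 5.68
position: [0.4667, -0.1183, 0.1172]
ee_rot: [-3.103, 0.483, -0.007]
force: [0.7, 0.0, 0.9]
width: 0.824
```

Run:
```python
from h import *; from cell import observe,get_image
o=observe(); path(o,.86,extra=3);spad(o)
d=get_image("wrist");cv2.imwrite("pics/w9.png",d["frame"][:,:,::-1])
o=observe(); path(o,.86,extra=3);spad(o)
```

```text
phi 0.86 w 73.4 jaw 52 xyz [-0.05 -0.03  0.12] turn -0.2 | yaw -1.879 pos [ 0.4667 -0.1183  0.1172] F [0.7 0.  0.9] w 75.8 t 5.68 j [-0.57  0.47  0.98  2.1  -0.54  0.83 -1.15]
screw pad gap mm (positive=clear) 2.43 nut pad rod angle: 0.909 Fy -0.24 Fx 0.62
phi 0.86 w 73.4 jaw 52 xyz [-0.03 -0.03  0.1 ] turn -0.2 | yaw -1.879 pos [ 0.4665 -0.1182  0.117 ] F [-0.4 -0.4 -0.3] w 75.6 t 5.73 j [-0.57  0.48  0.98  2.1  -0.54  0.83 -1.15]
screw pad gap mm (positive=clear) 2.34 nut pad rod angle: 0.906 Fy 0.54 Fx -0.23
```

View pics/w9.png

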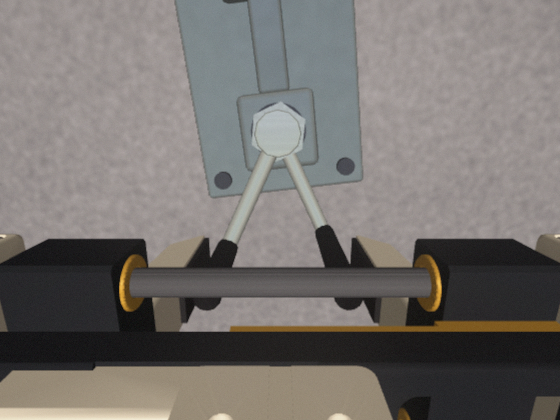

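Call:
{"method": "arm_command", "body": {
  "deltas": [
    {"xyz": [0, 0.1, 0.05], "turn": 0, "jaw": 46},
    {"xyz": [0, 0.15, 0.05], "turn": 0, "jaw": 46},
    {"xyz": [0, 0.15, 0.05], "turn": 0, "jaw": 46}
  ]
}}

```text
clock: 5.98
position: [0.4662, -0.1196, 0.1166]
ee_rot: [-3.103, 0.483, -0.007]
force: [0.9, 1.3, 0.4]
width: 0.823
```

```bash
python3 -c "
from h import *; from cell import observe
o=observe(); spad(o);path(o,.86)"
```

```text
screw pad gap mm (positive=clear) 0.98 nut pad rod angle: 0.929 Fy -1.54 Fx 0.45
phi 0.86 w 70.4 jaw 60 xyz [-0.04 -0.17  0.06] turn -0.2 | yaw -1.879 pos [ 0.4662 -0.1196  0.1166] F [0.9 1.3 0.4] w 75.7 t 5.98 j [-0.57  0.48  0.98  2.1  -0.54  0.83 -1.14]
```

Call:
{"method": "arm_command", "body": {
  "deltas": [
    {"xyz": [0, 0.05, 0], "turn": 0, "jaw": 46},
    {"xyz": [0, 0.1, 0], "turn": 0, "jaw": 46},
    {"xyz": [0, 0.1, 0], "turn": 0, "jaw": 46}
  ]
}}

```text
clock: 6.23
position: [0.4662, -0.1198, 0.1166]
ee_rot: [-3.102, 0.481, -0.007]
force: [1.7, 4.7, 1.0]
width: 0.82
```

```bash
python3 -c "
from h import *; from cell import observe
o=observe(); spad(o);path(o,.86)"
```

```text
screw pad gap mm (positive=clear) 0.69 nut pad rod angle: 0.93 Fy -4.97 Fx 0.19
phi 0.86 w 70.4 jaw 60 xyz [-0.04 -0.19  0.06] turn -0.1 | yaw -1.879 pos [ 0.4662 -0.1198  0.1166] F [1.7 4.7 1. ] w 75.5 t 6.23 j [-0.57  0.48  0.98  2.1  -0.54  0.83 -1.14]
```

```bash
python3 -c "
from h import *; from cell import observe
o=observe()
for p in (.88,.84,.8,.76,.72): path(o,p,dy=-.0009)"
```

```text
phi 0.88 w 71.6 jaw 56 xyz [-0.01 -0.21  0.06] turn -0.7 | yaw -1.879 pos [ 0.4662 -0.1198  0.1166] F [1.7 4.7 1. ] w 75.5 t 6.23 j [-0.57  0.48  0.98  2.1  -0.54  0.83 -1.14]
phi 0.84 w 69.1 jaw 64 xyz [-0.07 -0.34  0.06] turn 0.4 | yaw -1.879 pos [ 0.4662 -0.1198  0.1166] F [1.7 4.7 1. ] w 75.5 t 6.23 j [-0.57  0.48  0.98  2.1  -0.54  0.83 -1.14]
phi 0.8 w 66.5 jaw 71 xyz [-0.12 -0.47  0.06] turn 1.6 | yaw -1.879 pos [ 0.4662 -0.1198  0.1166] F [1.7 4.7 1. ] w 75.5 t 6.23 j [-0.57  0.48  0.98  2.1  -0.54  0.83 -1.14]
phi 0.76 w 63.9 jaw 78 xyz [-0.17 -0.6   0.06] turn 2.7 | yaw -1.879 pos [ 0.4662 -0.1198  0.1166] F [1.7 4.7 1. ] w 75.5 t 6.23 j [-0.57  0.48  0.98  2.1  -0.54  0.83 -1.14]
phi 0.72 w 61.3 jaw 85 xyz [-0.21 -0.73  0.06] turn 3.9 | yaw -1.879 pos [ 0.4662 -0.1198  0.1166] F [1.7 4.7 1. ] w 75.5 t 6.23 j [-0.57  0.48  0.98  2.1  -0.54  0.83 -1.14]
```

Call:
{"method": "arm_command", "body": {
  "deltas": [
    {"xyz": [0, -0.2, 0], "turn": 0, "jaw": 50},
    {"xyz": [-0.05, -0.3, 0], "turn": 0, "jaw": 58},
    {"xyz": [-0.1, -0.4, 0], "turn": 1, "jaw": 64},
    {"xyz": [-0.12, -0.47, 0], "turn": 1.5, "jaw": 68},
    {"xyz": [-0.12, -0.47, 0], "turn": 1.5, "jaw": 71}
  ]
}}

```text
clock: 6.65
position: [0.4664, -0.1153, 0.1167]
ee_rot: [-3.096, 0.524, -0.007]
force: [0.1, -0.2, 1.5]
width: 0.724
```

```bash
python3 -c "
from h import *; from cell import observe
o=observe();spad(o)
for p in (.8,.76,.72,.68,.64,.6): path(o,p,dy=-.0009)"
```

```text
screw pad gap mm (positive=clear) 0.59 nut pad rod angle: 0.792 Fy 0.18 Fx 0.22
phi 0.8 w 66.5 jaw 71 xyz [-0.01 -0.04  0.07] turn -0.0 | yaw -1.906 pos [ 0.4664 -0.1153  0.1167] F [ 0.1 -0.2  1.5] w 66.6 t 6.65 j [-0.58  0.48  0.99  2.1  -0.55  0.83 -1.17]
phi 0.76 w 63.9 jaw 78 xyz [-0.06 -0.17  0.07] turn 1.1 | yaw -1.906 pos [ 0.4664 -0.1153  0.1167] F [ 0.1 -0.2  1.5] w 66.6 t 6.65 j [-0.58  0.48  0.99  2.1  -0.55  0.83 -1.17]
phi 0.72 w 61.3 jaw 85 xyz [-0.11 -0.3   0.07] turn 2.3 | yaw -1.906 pos [ 0.4664 -0.1153  0.1167] F [ 0.1 -0.2  1.5] w 66.6 t 6.65 j [-0.58  0.48  0.99  2.1  -0.55  0.83 -1.17]
phi 0.68 w 58.7 jaw 92 xyz [-0.15 -0.43  0.07] turn 3.4 | yaw -1.906 pos [ 0.4664 -0.1153  0.1167] F [ 0.1 -0.2  1.5] w 66.6 t 6.65 j [-0.58  0.48  0.99  2.1  -0.55  0.83 -1.17]
phi 0.64 w 56.0 jaw 100 xyz [-0.18 -0.57  0.07] turn 4.6 | yaw -1.906 pos [ 0.4664 -0.1153  0.1167] F [ 0.1 -0.2  1.5] w 66.6 t 6.65 j [-0.58  0.48  0.99  2.1  -0.55  0.83 -1.17]
phi 0.6 w 53.4 jaw 107 xyz [-0.21 -0.7   0.07] turn 5.7 | yaw -1.906 pos [ 0.4664 -0.1153  0.1167] F [ 0.1 -0.2  1.5] w 66.6 t 6.65 j [-0.58  0.48  0.99  2.1  -0.55  0.83 -1.17]
```

Call:
{"method": "arm_command", "body": {
  "deltas": [
    {"xyz": [-0.05, -0.13, 0], "turn": 0.5, "jaw": 74},
    {"xyz": [-0.08, -0.2, 0], "turn": 1.2, "jaw": 78},
    {"xyz": [-0.1, -0.27, 0], "turn": 2, "jaw": 82},
    {"xyz": [-0.11, -0.3, 0], "turn": 2.3, "jaw": 85},
    {"xyz": [-0.11, -0.3, 0], "turn": 2.3, "jaw": 85}
  ]
}}

```text
clock: 7.07
position: [0.466, -0.1122, 0.1166]
ee_rot: [-3.085, 0.588, -0.006]
force: [-1.5, -2.5, 2.3]
width: 0.669
```

```bash
python3 -c "
from h import *; from cell import observe,get_image
o=observe();spad(o)
for p in (.72,.68,.64,.6): path(o,p,dy=-.0009)
d=get_image('wrist');cv2.imwrite('pics/w10.png',d['frame'][:,:,::-1])
"
```

```text
screw pad gap mm (positive=clear) 0.86 nut pad rod angle: 0.711 Fy 2.86 Fx -0.49
phi 0.72 w 61.3 jaw 85 xyz [ 0.03 -0.02  0.06] turn -0.0 | yaw -1.947 pos [ 0.466  -0.1122  0.1166] F [-1.5 -2.5  2.3] w 61.6 t 7.07 j [-0.6   0.48  1.    2.11 -0.56  0.84 -1.21]
phi 0.68 w 58.7 jaw 92 xyz [-0.02 -0.15  0.06] turn 1.1 | yaw -1.947 pos [ 0.466  -0.1122  0.1166] F [-1.5 -2.5  2.3] w 61.6 t 7.07 j [-0.6   0.48  1.    2.11 -0.56  0.84 -1.21]
phi 0.64 w 56.0 jaw 100 xyz [-0.06 -0.28  0.06] turn 2.2 | yaw -1.947 pos [ 0.466  -0.1122  0.1166] F [-1.5 -2.5  2.3] w 61.6 t 7.07 j [-0.6   0.48  1.    2.11 -0.56  0.84 -1.21]
phi 0.6 w 53.4 jaw 107 xyz [-0.09 -0.42  0.06] turn 3.4 | yaw -1.947 pos [ 0.466  -0.1122  0.1166] F [-1.5 -2.5  2.3] w 61.6 t 7.07 j [-0.6   0.48  1.    2.11 -0.56  0.84 -1.21]
```

View pics/w10.png

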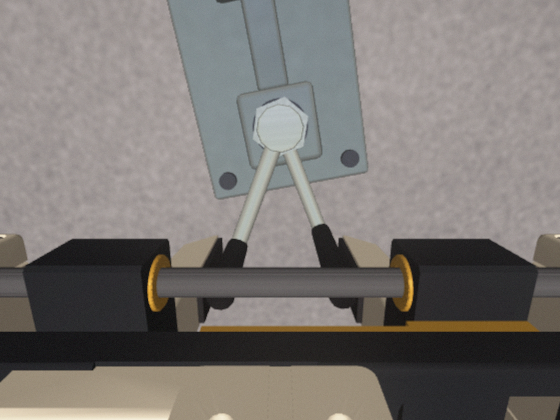

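Call:
{"method": "arm_command", "body": {
  "deltas": [
    {"xyz": [0.02, 0, 0], "turn": 0, "jaw": 87},
    {"xyz": [0, -0.05, 0], "turn": 0.5, "jaw": 89},
    {"xyz": [0, -0.1, 0], "turn": 1, "jaw": 92},
    {"xyz": [0, -0.1, 0], "turn": 1, "jaw": 92}
  ]
}}

```text
clock: 7.45
position: [0.4663, -0.111, 0.1166]
ee_rot: [-3.079, 0.615, -0.005]
force: [-2.5, -0.8, 2.4]
width: 0.644
```

```bash
python3 -c "
from h import *; from cell import observe,get_image
o=observe();spad(o)
for p in (.68,.64,.6,.56): path(o,p,dy=-.0007)
"
```

```text
screw pad gap mm (positive=clear) 0.85 nut pad rod angle: 0.675 Fy 1.71 Fx -2.03
phi 0.68 w 58.7 jaw 92 xyz [ 0.01 -0.01  0.06] turn 0.1 | yaw -1.965 pos [ 0.4663 -0.111   0.1166] F [-2.5 -0.8  2.4] w 59.2 t 7.45 j [-0.6   0.48  1.01  2.11 -0.56  0.84 -1.22]
phi 0.64 w 56.0 jaw 100 xyz [-0.04 -0.14  0.06] turn 1.2 | yaw -1.965 pos [ 0.4663 -0.111   0.1166] F [-2.5 -0.8  2.4] w 59.2 t 7.45 j [-0.6   0.48  1.01  2.11 -0.56  0.84 -1.22]
phi 0.6 w 53.4 jaw 107 xyz [-0.07 -0.28  0.06] turn 2.4 | yaw -1.965 pos [ 0.4663 -0.111   0.1166] F [-2.5 -0.8  2.4] w 59.2 t 7.45 j [-0.6   0.48  1.01  2.11 -0.56  0.84 -1.22]
phi 0.56 w 50.7 jaw 115 xyz [-0.1  -0.41  0.06] turn 3.5 | yaw -1.965 pos [ 0.4663 -0.111   0.1166] F [-2.5 -0.8  2.4] w 59.2 t 7.45 j [-0.6   0.48  1.01  2.11 -0.56  0.84 -1.22]
```

Call:
{"method": "arm_command", "body": {
  "deltas": [
    {"xyz": [0, -0.07, 0], "turn": 0.5, "jaw": 96},
    {"xyz": [-0.03, -0.14, 0], "turn": 1.2, "jaw": 100},
    {"xyz": [-0.05, -0.21, 0], "turn": 1.8, "jaw": 103},
    {"xyz": [-0.05, -0.21, 0], "turn": 1.8, "jaw": 103}
  ]
}}

```text
clock: 7.78
position: [0.4665, -0.109, 0.1165]
ee_rot: [-3.069, 0.665, -0.005]
force: [-2.7, -2.1, 2.1]
width: 0.599
```

```bash
python3 -c "
from h import *; from cell import observe,get_image
o=observe();spad(o)
for p in (.62,.58,.54): path(o,p,dy=-.0008)
"
```

```text
screw pad gap mm (positive=clear) 0.77 nut pad rod angle: 0.615 Fy 3.08 Fx -1.61
phi 0.62 w 54.7 jaw 103 xyz [-0.   -0.02  0.05] turn -0.1 | yaw -1.997 pos [ 0.4665 -0.109   0.1165] F [-2.7 -2.1  2.1] w 55.1 t 7.78 j [-0.61  0.49  1.02  2.11 -0.57  0.84 -1.25]
phi 0.58 w 52.0 jaw 111 xyz [-0.04 -0.16  0.05] turn 1.1 | yaw -1.997 pos [ 0.4665 -0.109   0.1165] F [-2.7 -2.1  2.1] w 55.1 t 7.78 j [-0.61  0.49  1.02  2.11 -0.57  0.84 -1.25]
phi 0.54 w 49.3 jaw 118 xyz [-0.07 -0.29  0.05] turn 2.2 | yaw -1.997 pos [ 0.4665 -0.109   0.1165] F [-2.7 -2.1  2.1] w 55.1 t 7.78 j [-0.61  0.49  1.02  2.11 -0.57  0.84 -1.25]
```

Call:
{"method": "arm_command", "body": {
  "deltas": [
    {"xyz": [0, 0, 0], "turn": 0.3, "jaw": 105},
    {"xyz": [-0.02, -0.07, 0], "turn": 0.8, "jaw": 108},
    {"xyz": [-0.04, -0.13, 0], "turn": 1.2, "jaw": 111},
    {"xyz": [-0.04, -0.13, 0], "turn": 1.2, "jaw": 111}
  ]
}}

```text
clock: 8.12
position: [0.4666, -0.1075, 0.1165]
ee_rot: [-3.062, 0.698, -0.005]
force: [-3.5, -1.0, 3.0]
width: 0.567
```

```bash
python3 -c "
from h import *; from cell import observe,get_image
o=observe();spad(o)
for p in (.58,.54,.5): path(o,p,dy=-.0006)
"
```

```text
screw pad gap mm (positive=clear) 0.7 nut pad rod angle: 0.572 Fy 2.42 Fx -2.76
phi 0.58 w 52.0 jaw 111 xyz [0.01 0.   0.05] turn -0.1 | yaw -2.019 pos [ 0.4666 -0.1075  0.1165] F [-3.5 -1.   3. ] w 52.2 t 8.12 j [-0.62  0.49  1.02  2.11 -0.57  0.84 -1.27]
phi 0.54 w 49.3 jaw 118 xyz [-0.02 -0.13  0.05] turn 1.0 | yaw -2.019 pos [ 0.4666 -0.1075  0.1165] F [-3.5 -1.   3. ] w 52.2 t 8.12 j [-0.62  0.49  1.02  2.11 -0.57  0.84 -1.27]
phi 0.5 w 46.6 jaw 126 xyz [-0.05 -0.27  0.05] turn 2.2 | yaw -2.019 pos [ 0.4666 -0.1075  0.1165] F [-3.5 -1.   3. ] w 52.2 t 8.12 j [-0.62  0.49  1.02  2.11 -0.57  0.84 -1.27]
```

Call:
{"method": "arm_command", "body": {
  "deltas": [
    {"xyz": [-0.03, -0.03, 0], "turn": 0.5, "jaw": 114},
    {"xyz": [-0.06, -0.1, 0], "turn": 1, "jaw": 118},
    {"xyz": [-0.08, -0.17, 0], "turn": 1.6, "jaw": 122},
    {"xyz": [-0.08, -0.17, 0], "turn": 1.6, "jaw": 122}
  ]
}}

```text
clock: 8.45
position: [0.4668, -0.1054, 0.1165]
ee_rot: [-3.051, 0.741, -0.005]
force: [-1.9, 0.5, 2.0]
width: 0.521
```

```bash
python3 -c "
from h import *; from cell import observe,get_image
o=observe();spad(o)
for p in (.52,.48,.44): path(o,p,dy=-.0006)
d=get_image('wrist');cv2.imwrite('pics/w11.png',d['frame'][:,:,::-1])
"
```

```text
screw pad gap mm (positive=clear) 0.5 nut pad rod angle: 0.512 Fy 0.41 Fx -1.9
phi 0.52 w 48.0 jaw 122 xyz [ 0.03 -0.01  0.05] turn -0.1 | yaw -2.047 pos [ 0.4668 -0.1054  0.1165] F [-1.9  0.5  2. ] w 47.9 t 8.45 j [-0.63  0.5   1.03  2.11 -0.58  0.85 -1.3 ]
phi 0.48 w 45.3 jaw 130 xyz [-0.   -0.14  0.05] turn 1.1 | yaw -2.047 pos [ 0.4668 -0.1054  0.1165] F [-1.9  0.5  2. ] w 47.9 t 8.45 j [-0.63  0.5   1.03  2.11 -0.58  0.85 -1.3 ]
phi 0.44 w 42.6 jaw 137 xyz [-0.03 -0.28  0.05] turn 2.2 | yaw -2.047 pos [ 0.4668 -0.1054  0.1165] F [-1.9  0.5  2. ] w 47.9 t 8.45 j [-0.63  0.5   1.03  2.11 -0.58  0.85 -1.3 ]
```

View pics/w11.png

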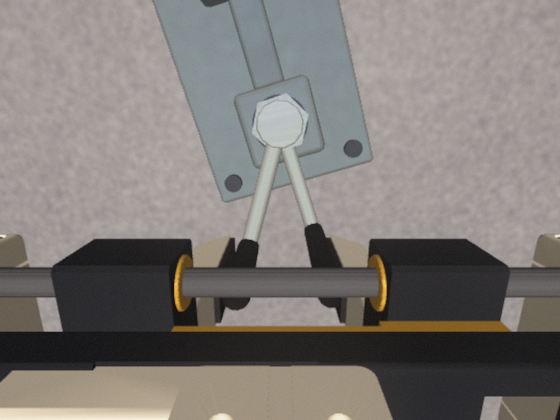

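Call:
{"method": "arm_command", "body": {
  "deltas": [
    {"xyz": [0, -0.08, 0], "turn": 0.5, "jaw": 125},
    {"xyz": [-0.02, -0.15, 0], "turn": 1.1, "jaw": 130},
    {"xyz": [-0.03, -0.23, 0], "turn": 1.7, "jaw": 134},
    {"xyz": [-0.03, -0.23, 0], "turn": 1.7, "jaw": 134}
  ]
}}

```text
clock: 8.83
position: [0.4674, -0.1031, 0.1165]
ee_rot: [-3.04, 0.788, -0.004]
force: [-3.6, 0.3, 5.0]
width: 0.474
```

```bash
python3 -c "
from h import *; from cell import observe,get_image
o=observe();spad(o)
for p in (.46,.42,.38): path(o,p,dy=-.0007)
"
```

```text
screw pad gap mm (positive=clear) 0.61 nut pad rod angle: 0.446 Fy 1.51 Fx -3.27
phi 0.46 w 43.9 jaw 133 xyz [0.04 0.01 0.05] turn -0.1 | yaw -2.078 pos [ 0.4674 -0.1031  0.1165] F [-3.6  0.3  5. ] w 43.6 t 8.83 j [-0.64  0.5   1.04  2.11 -0.59  0.85 -1.33]
phi 0.42 w 41.2 jaw 141 xyz [ 0.02 -0.13  0.05] turn 1.1 | yaw -2.078 pos [ 0.4674 -0.1031  0.1165] F [-3.6  0.3  5. ] w 43.6 t 8.83 j [-0.64  0.5   1.04  2.11 -0.59  0.85 -1.33]
phi 0.38 w 38.4 jaw 148 xyz [-0.01 -0.27  0.05] turn 2.2 | yaw -2.078 pos [ 0.4674 -0.1031  0.1165] F [-3.6  0.3  5. ] w 43.6 t 8.83 j [-0.64  0.5   1.04  2.11 -0.59  0.85 -1.33]
```

Call:
{"method": "arm_command", "body": {
  "deltas": [
    {"xyz": [-0.02, -0.06, -0.02], "turn": 0.4, "jaw": 137},
    {"xyz": [-0.03, -0.13, -0.02], "turn": 1, "jaw": 141},
    {"xyz": [-0.04, -0.2, -0.02], "turn": 1.6, "jaw": 145},
    {"xyz": [-0.04, -0.2, -0.02], "turn": 1.6, "jaw": 145}
  ]
}}

```text
clock: 9.17
position: [0.4679, -0.101, 0.1166]
ee_rot: [-3.028, 0.831, -0.003]
force: [-3.1, -1.0, 0.5]
width: 0.435
```

```bash
python3 -c "
from h import *; from cell import observe,get_image
o=observe();spad(o)
for p in (.4,.36,.32,.28): path(o,p,dy=-.0007)
"
```

```text
screw pad gap mm (positive=clear) 0.84 nut pad rod angle: 0.39 Fy 2.4 Fx -2.14
phi 0.4 w 39.8 jaw 145 xyz [0.06 0.01 0.06] turn -0.0 | yaw -2.107 pos [ 0.4679 -0.101   0.1166] F [-3.1 -1.   0.5] w 40.0 t 9.17 j [-0.65  0.5   1.05  2.11 -0.59  0.86 -1.35]
phi 0.36 w 37.1 jaw 152 xyz [ 0.04 -0.13  0.06] turn 1.1 | yaw -2.107 pos [ 0.4679 -0.101   0.1166] F [-3.1 -1.   0.5] w 40.0 t 9.17 j [-0.65  0.5   1.05  2.11 -0.59  0.86 -1.35]
phi 0.32 w 34.3 jaw 160 xyz [ 0.02 -0.27  0.06] turn 2.3 | yaw -2.107 pos [ 0.4679 -0.101   0.1166] F [-3.1 -1.   0.5] w 40.0 t 9.17 j [-0.65  0.5   1.05  2.11 -0.59  0.86 -1.35]
phi 0.28 w 31.5 jaw 168 xyz [ 0.01 -0.41  0.06] turn 3.4 | yaw -2.107 pos [ 0.4679 -0.101   0.1166] F [-3.1 -1.   0.5] w 40.0 t 9.17 j [-0.65  0.5   1.05  2.11 -0.59  0.86 -1.35]
```

Call:
{"method": "arm_command", "body": {
  "deltas": [
    {"xyz": [0, -0.04, 0], "turn": 0.5, "jaw": 148},
    {"xyz": [0, -0.1, 0], "turn": 1, "jaw": 152},
    {"xyz": [0, -0.16, 0], "turn": 1.5, "jaw": 155},
    {"xyz": [0, -0.16, 0], "turn": 1.5, "jaw": 155}
  ]
}}

```text
clock: 9.5
position: [0.4683, -0.0993, 0.1165]
ee_rot: [-3.016, 0.872, -0.002]
force: [-4.8, 0.5, 4.2]
width: 0.397
```

```bash
python3 -c "
from h import *; from cell import observe,get_image
o=observe();spad(o)
for p in (.34,.32,.28,.24): path(o,p,dy=-.0007)
"
```

```text
screw pad gap mm (positive=clear) 0.84 nut pad rod angle: 0.34 Fy 2.14 Fx -4.27
phi 0.34 w 35.7 jaw 156 xyz [ 0.08 -0.03  0.05] turn 0.1 | yaw -2.134 pos [ 0.4683 -0.0993  0.1165] F [-4.8  0.5  4.2] w 36.5 t 9.5 j [-0.66  0.51  1.06  2.11 -0.6   0.86 -1.37]
phi 0.32 w 34.3 jaw 160 xyz [ 0.07 -0.1   0.05] turn 0.7 | yaw -2.134 pos [ 0.4683 -0.0993  0.1165] F [-4.8  0.5  4.2] w 36.5 t 9.5 j [-0.66  0.51  1.06  2.11 -0.6   0.86 -1.37]
phi 0.28 w 31.5 jaw 168 xyz [ 0.05 -0.24  0.06] turn 1.9 | yaw -2.134 pos [ 0.4683 -0.0993  0.1165] F [-4.8  0.5  4.2] w 36.5 t 9.5 j [-0.66  0.51  1.06  2.11 -0.6   0.86 -1.37]
phi 0.24 w 28.8 jaw 175 xyz [ 0.04 -0.37  0.06] turn 3.0 | yaw -2.134 pos [ 0.4683 -0.0993  0.1165] F [-4.8  0.5  4.2] w 36.5 t 9.5 j [-0.66  0.51  1.06  2.11 -0.6   0.86 -1.37]
```

Call:
{"method": "arm_command", "body": {
  "deltas": [
    {"xyz": [-0.03, -0.02, 0], "turn": 0.3, "jaw": 158},
    {"xyz": [-0.03, -0.06, 0], "turn": 0.7, "jaw": 161},
    {"xyz": [-0.03, -0.08, 0], "turn": 0.7, "jaw": 161}
  ]
}}

```text
clock: 9.75
position: [0.4687, -0.0982, 0.1166]
ee_rot: [-3.01, 0.891, -0.002]
force: [-3.2, 0.2, 2.3]
width: 0.369
```

```bash
python3 -c "
from h import *; from cell import observe,get_image
o=observe();spad(o)
for p in (.32,.28,.24): path(o,p,dy=-.0007)
d=get_image('wrist');cv2.imwrite('pics/w12.png',d['frame'][:,:,::-1])
s=get_image('scene')
cv2.imwrite('pics/s12.png',cv2.resize(s['frame'][150:230,200:280,::-1],None,fx=6,fy=6,interpolation=cv2.INTER_CUBIC))
"
```

```text
screw pad gap mm (positive=clear) 0.66 nut pad rod angle: 0.306 Fy 1.56 Fx -2.77
phi 0.32 w 34.3 jaw 160 xyz [0.09 0.01 0.06] turn -0.0 | yaw -2.147 pos [ 0.4687 -0.0982  0.1166] F [-3.2  0.2  2.3] w 34.0 t 9.75 j [-0.66  0.51  1.06  2.11 -0.6   0.86 -1.39]
phi 0.28 w 31.5 jaw 168 xyz [ 0.07 -0.13  0.06] turn 1.1 | yaw -2.147 pos [ 0.4687 -0.0982  0.1166] F [-3.2  0.2  2.3] w 34.0 t 9.75 j [-0.66  0.51  1.06  2.11 -0.6   0.86 -1.39]
phi 0.24 w 28.8 jaw 175 xyz [ 0.06 -0.27  0.06] turn 2.3 | yaw -2.147 pos [ 0.4687 -0.0982  0.1166] F [-3.2  0.2  2.3] w 34.0 t 9.75 j [-0.66  0.51  1.06  2.11 -0.6   0.86 -1.39]
```

View pics/w12.png

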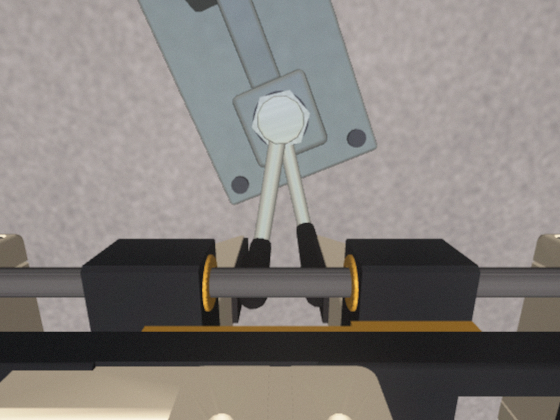

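View pics/s12.png

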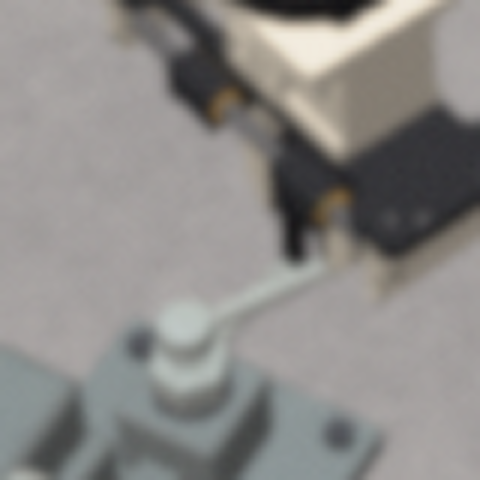

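Call:
{"method": "arm_command", "body": {
  "deltas": [
    {"xyz": [0, -0.03, 0], "turn": 0.4, "jaw": 163},
    {"xyz": [0, -0.07, 0], "turn": 0.6, "jaw": 166},
    {"xyz": [0, -0.08, 0], "turn": 0.6, "jaw": 166},
    {"xyz": [0, -0.08, 0], "turn": 0.6, "jaw": 166}
  ]
}}

```text
clock: 10.18
position: [0.4691, -0.0974, 0.1166]
ee_rot: [-3.006, 0.906, -0.002]
force: [-4.5, 0.3, 4.3]
width: 0.349
```

```bash
python3 -c "
from h import *; from cell import observe,get_image
o=observe();spad(o)
for p in (.32,.28,.24): path(o,p,dy=-.0007)
"
```

```text
screw pad gap mm (positive=clear) 0.62 nut pad rod angle: 0.28 Fy 2.28 Fx -3.91
phi 0.32 w 34.3 jaw 160 xyz [0.11 0.1  0.06] turn -0.6 | yaw -2.156 pos [ 0.4691 -0.0974  0.1166] F [-4.5  0.3  4.3] w 32.1 t 10.18 j [-0.66  0.51  1.06  2.11 -0.6   0.86 -1.4 ]
phi 0.28 w 31.5 jaw 168 xyz [ 0.09 -0.04  0.06] turn 0.6 | yaw -2.156 pos [ 0.4691 -0.0974  0.1166] F [-4.5  0.3  4.3] w 32.1 t 10.18 j [-0.66  0.51  1.06  2.11 -0.6   0.86 -1.4 ]
phi 0.24 w 28.8 jaw 175 xyz [ 0.07 -0.18  0.06] turn 1.7 | yaw -2.156 pos [ 0.4691 -0.0974  0.1166] F [-4.5  0.3  4.3] w 32.1 t 10.18 j [-0.66  0.51  1.06  2.11 -0.6   0.86 -1.4 ]
```

Call:
{"method": "arm_command", "body": {
  "deltas": [
    {"xyz": [0, 0, 0], "turn": 0, "jaw": 160},
    {"xyz": [0, 0, 0], "turn": 0, "jaw": 145},
    {"xyz": [0, 0, 0], "turn": 0, "jaw": 120},
    {"xyz": [0, 0, 0], "turn": 0, "jaw": 90},
    {"xyz": [0, 0, 0], "turn": 0, "jaw": 70}
  ]
}}

```text
clock: 10.6
position: [0.4698, -0.0973, 0.1167]
ee_rot: [-3.005, 0.906, -0.004]
force: [-0.1, -0.3, -0.8]
width: 0.6
```

```bash
python3 -c "
from h import *; from cell import observe,get_image
o=observe();spad(o);path(o,.3)
d=get_image('wrist');cv2.imwrite('pics/w13.png',d['frame'][:,:,::-1])
"
```

```text
screw pad gap mm (positive=clear) 12.66 nut pad rod angle: 0.441 Fy 0.27 Fx 0.12
phi 0.3 w 32.9 jaw 164 xyz [0.04 0.15 0.07] turn 0.0 | yaw -2.156 pos [ 0.4698 -0.0973  0.1167] F [-0.1 -0.3 -0.8] w 55.2 t 10.6 j [-0.66  0.51  1.06  2.11 -0.6   0.86 -1.4 ]
```

View pics/w13.png

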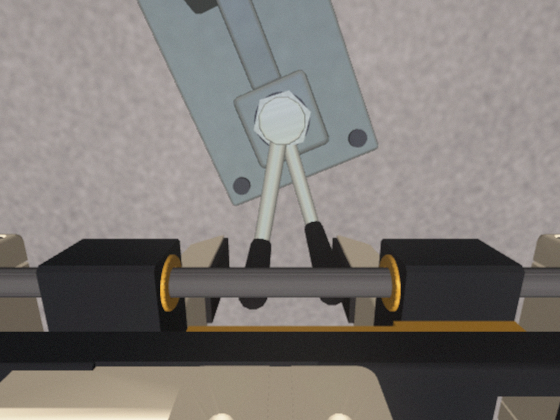

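Call:
{"method": "arm_command", "body": {
  "deltas": [
    {"xyz": [0, 0, 0], "turn": 0, "jaw": 40},
    {"xyz": [0, 0, -2], "turn": 0, "jaw": 40},
    {"xyz": [0, 0, -5], "turn": 0, "jaw": 40},
    {"xyz": [0, 0, -8], "turn": 0, "jaw": 40},
    {"xyz": [0, 0, -9], "turn": 0, "jaw": 40}
  ]
}}

```text
clock: 11.07
position: [0.4712, -0.0982, 0.2099]
ee_rot: [-3.004, 0.906, -0.009]
force: [1.2, 0.3, 0.2]
width: 0.842
```

```bash
python3 -c "
from h import *; from cell import observe,get_image
o=observe();delta(o,(.42,.1),.26,-1.6)
s=get_image('scene');np.savez('scene14.npz',**s)
cv2.imwrite('pics/s14.png',cv2.resize(s['frame'][150:230,200:280,::-1],None,fx=6,fy=6,interpolation=cv2.INTER_CUBIC))
"
```

```text
xyz [-15.19 -13.71  -5.01] turn -31.9 | yaw -2.156 pos [ 0.4712 -0.0982  0.2099] F [1.2 0.3 0.2] w 77.4 t 11.07 j [-0.81  0.39  1.23  2.   -0.43  1.04 -1.54]
```

View pics/s14.png

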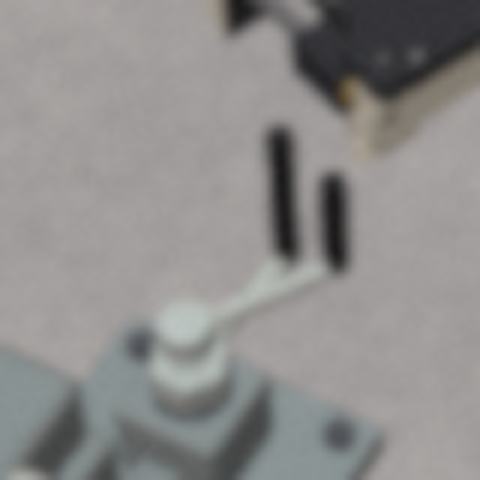

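Call:
{"method": "arm_command", "body": {
  "deltas": [
    {"xyz": [-3, -2.7, 0], "turn": -6, "jaw": 40},
    {"xyz": [-6, -5.5, 0], "turn": -12, "jaw": 40},
    {"xyz": [-9, -8, -1], "turn": -18, "jaw": 40},
    {"xyz": [-12, -11, -1], "turn": -25, "jaw": 40},
    {"xyz": [-15, -13.5, -1], "turn": -32, "jaw": 40}
  ]
}}

```text
clock: 11.53
position: [0.4207, 0.0996, 0.2201]
ee_rot: [-3.138, 0.032, -0.014]
force: [1.2, 0.2, 0.1]
width: 0.844
```

Call:
{"method": "arm_command", "body": {
  "deltas": [
    {"xyz": [-3.5, 0, 0], "turn": 0, "jaw": 40},
    {"xyz": [-7, 0, 0], "turn": 0, "jaw": 40},
    {"xyz": [-7, 0, 0], "turn": 0, "jaw": 40},
    {"xyz": [-7, 0, 0], "turn": 0, "jaw": 40}
  ]
}}

```text
clock: 11.87
position: [0.347, 0.1014, 0.2186]
ee_rot: [-3.132, 0.032, -0.009]
force: [-0.5, 0.0, 0.2]
width: 0.841
```

Run:
```python
from h import *; from cell import observe,get_image
o=observe();delta(o,(.42,.1),.26,-1.6)
s=get_image('scene');t=get_image('top')
bs=dark(s,(215,162,265,200),50);bt=dark(t,(306,205,356,232),50)
for b in bs:print("s",b[0],b[1][:4],plane(s,*b[0],.134),plane(s,*b[0],.122))
for b in bt:print("t",b[0],b[1][:4],plane(t,*b[0],.134),plane(t,*b[0],.122))
c=np.zeros((420,800,3),np.uint8); c[:300,:400]=cv2.resize(t['frame'][180:240,290:370,::-1],None,fx=5,fy=5,interpolation=cv2.INTER_CUBIC); c[:400,400:]=cv2.resize(s['frame'][150:230,200:280,::-1],None,fx=5,fy=5,interpolation=cv2.INTER_CUBIC)
cv2.imwrite("pics/z15.png",c)
cv2.imwrite("pics/s15.png",s['frame'][:,:,::-1])
```

```text
xyz [ 7.33 -0.05 -4.09] turn 0.5 | yaw -1.591 pos [0.347  0.1014 0.2186] F [-0.5  0.   0.2] w 77.4 t 11.87 j [-1.6  -0.16  1.1   2.22  0.17  0.99 -2.18]
s [246.71276709 181.76720085] [30.625 10.75   3.125 19.25 ] [ 0.4701631  -0.11312031  0.134     ] [ 0.46124303 -0.11672839  0.122     ]
s [255.24313932 186.5928076 ] [39.5  18.5   2.5  13.25] [ 0.47818108 -0.08822973  0.134     ] [ 0.46935626 -0.09154213  0.122     ]
t [313.16946743 220.93388056] [ 5.125 12.375  5.     8.25 ] [ 0.47505458 -0.08901166  0.134     ] [ 0.47721967 -0.08983001  0.122     ]
t [323.94061159 227.28980687] [15.25  18.625  6.625  8.375] [ 0.45813558 -0.11641262  0.134     ] [ 0.46013995 -0.11749126  0.122     ]
```

View pics/z15.png

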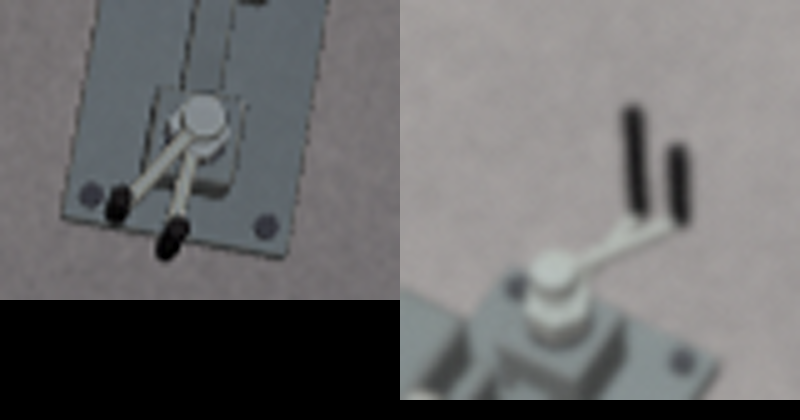

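View pics/s15.png

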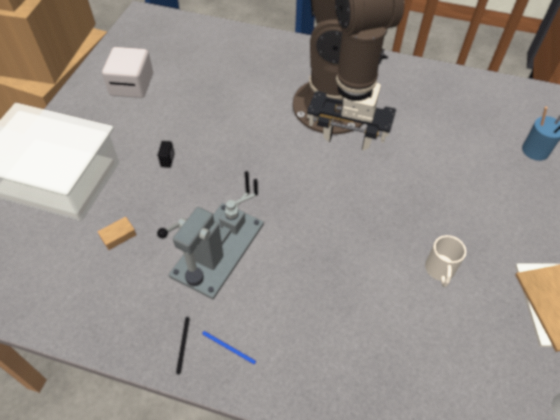

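```bash
python3 -c "
from h import *; from cell import observe,get_image,sign_off
s=get_image('scene');s0=dict(np.load('scene0.npz'))
for d in (s0,s):
  for b in dark(d,(215,162,265,200),50):print(b[0])
df=cv2.absdiff(s['frame'],s0['frame']).max(2)
print('diff tape',df[138:168,152:180].max(),'staple',df[215:250,92:140].max(),'mug',df[232:285,422:472].max())
o=observe();print(o['clock'],o['force'],abs(o['dq']).max())
print(sign_off())
"
```

```text
[223.49797078 178.73772321]
[254.91891487 186.16456835]
[246.70049321 181.74885978]
[255.24223905 186.61828884]
diff tape 7 staple 5 mug 5
12.0167 [ 0.33752651 -0.25517175 -0.25398393] 0.05649249611407183
the job is handed in; nothing more can be done
None
```

I turned the nut's crank clockwise to about 0.85 rad from the screw's crank. I then straddled both grips and squeezed them together in small steps. The hand followed so the screw-side pad stayed in place and the sideways force stayed under about 3 N. After that I opened the gripper, lifted clear and handed the job in at 12.0 s.

**Screw setting:** the screw's grip ended about 1.3 to 1.5 mm from where it started in both camera views, against the 6 mm limit.

**Nut tightness:** this is inferred, as the washer itself was not measured.
- The squeeze brought the cranks to about 0.29 rad apart, which is at least 0.2 rad of wind-up wherever the nut met the washer.
- On release the nut eased back to about 0.45 rad (grips about 32 mm apart) and stayed there.
- That is about 0.17 rad of spring-back. The stated limits (mechanical end 0.28, held 0.2) allow only about 0.08, and I never saw the jaws stall at the end.
- I take it that the squeeze went a little past a soft end stop and the washer settled at its 0.2 hold. I did not confirm this with a second squeeze.

**Surroundings:** the mug, tape measure and staple box show no change in the scene camera. The arm is clear of everything, with about zero force on the tool.

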